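# Test the lathe's mushroom stop button

### The arm

A 7-joint arm with a two-finger parallel gripper is mounted at the origin on the work surface. World frame = base frame: x ahead of the robot, y to its left, z up, the work surface at z = 0. Lengths are in m, angles in rad, forces in N, time in s.
With the tool pointing down it reaches from about 0.35 to 0.9 m from the base axis. Payload 8.1 kg.
Tool frame: the origin (TCP) lies at the centre of the arm's flange, where the gripper is bolted on; the fingertips stand 178 mm ahead of it and the grasp point (between the pads) lies 159 mm ahead of it; x points along the fingers, z is the direction in which the jaws open and shut, and the axes are right-handed (so a half turn about x gives the same grasp; the last joint's range is limited). The gripper opens to 92 mm and grips with 3 to 60 N. Pads are 19 mm wide; open, the fingers measure 130 mm over their backs; the gripper's body (75 mm by 190 mm) begins 47 mm behind the grasp point.
Start: joints at [-1.301, 0.434, 0.025, 1.573, -0.012, 1.134, -0.075], TCP at [0.228, 0.582, 0.405] pointing down, gripper open.
Joint ranges: [-2.62, 2.62], [-0.44, 2.09], [-1.27, 1.32], [0.08, 2.57], [-1.32, 4.46], [0.12, 2], [-2.74, 2.74]. Speed limits (rad/s): [2.22, 2.22, 3.01, 3.01, 3.14, 3.14, 3.14].

### API

Orientations are given as a rotation vector (axis times angle).
In Python, from cell import arm, get_image, search_frame, pinpoint gives the robot as it stands.
- The arm moves only by the tool arm_command, never from a script. Its argument "motion" is a list of rows, each a list of 7 numbers: the finger opening in mm, from 0 to 91.8, then the shift along the tool's x, y, z in mm, then the turn, a rotation vector about the tool's x, y, z in degrees. In form: [[fingers, x, y, z, ax, ay, az], ...]. A call has 1 to 5 rows; each row shifts and turns the commanded pose from where the row before left it, along the tool's axes as they then stand; what a row does not reach is not made up. A row lasts 1/8 s, in which the tool goes at most 62.5 mm and 10.7 degrees, less where a joint would pass 70% of its speed; a pose out of reach is approached as far as the arm can. A call with a gripper value outside its range is refused whole. The fingers move at their own pace and stop on an object; "newtons" is the grip in N (left out, the last holds). Time passes only in rows, so rows that do not move let the fingers close. It gives the time, the measured TCP pose, the force and the opening at its end, in the units of the state.
- arm.observe(): the state, without advancing time (a new reading comes with each control period).
- get_image(name): name is "side" or "top" or "wrist"; returns a dict with "frame" (420x560x3 uint8, red, green, blue), "range_z" (420x560 float32, m along the optical axis (not along the pixel's ray), 0 where there is no reading), "K" (3x3 intrinsics, pixels), "origin" and "rotation" of the camera in the world; the wrist camera has in their place "tool_from_camera" (4x4, takes a point from camera to tool coordinates, whose origin is the TCP and whose axes are the tool frame's). Camera axes: x right, y down, z forward; pixel columns grow to the right and rows downward; lengths in m; the calibration is good to about 2 mm. A picture is of the moment at which its call begins: read the wrist's pose just before it.
- arm.sign_off(): hands the job in, once; it reports no verdict.
Trained networks look in the newest picture that a camera, given by its name, has taken for a name from the list of things; names that differ only in an ending like _2 or _b are one class to them, and where a whole thing is asked for, a point or a joint stands for the part that bears it (a point fixed in the world has none). Each returns a list of dicts, best first, with "p" (0 to 1); they miss things now and then, are a little off and sometimes report something else, mostly with a low value. They report only what shows in the picture. A call takes as long as a camera call. They do not tell look-alikes from the thing itself.
- search_frame(camera, target): "point" ([x, y, z] in m, in world coordinates, good to about 4 mm: the middle of the surface that is visible of it).
- pinpoint(camera, target): "point" ([x, y, z] in m, in world coordinates, good to about 4 mm: a listed point, or the origin of a listed thing).
The state is a dict: "clock": time; "joints": joint angles; "dq": joint speeds; "joint_efforts": joint torques, N m; "position": TCP position; "ee_rot": TCP orientation; "force": force on the tool from outside, world axes, zero at the start; "ft_torque": the same for the moment, N m; "width": opening from 0.0 (shut) to 1.0 (fully open).
Only numpy, scipy, OpenCV 4.12 (cv2) and the standard library are available. Lean on these libraries where they do the work, as an engineer would, in place of code of your own. Each camera call takes 0.05 s, during which the arm holds its last target. There are 200 camera calls.

### The job

Test the lathe's emergency stop: with your fingertips, press the mushroom button with the two wings straight in until it latches, and take the fingers off it for a moment so that it stays in by itself. Then push one of its wings round clockwise (seen from above) until the latch lets go and the button springs back out, and move clear. Do not grip or force the button, do not press the flat start button on the other box, and leave the loose things on the bench where they are.

Things in the scene. Friction and masses are not known exactly. Their poses are not given: they have to be found in the camera images.
- stop_station: Grey painted box fixed to the bench, 100 x 100 x 60 mm high, with a low steel collar (radius 22 mm, 6 mm high) in the middle of its top that carries the mushroom stop button. Origin: centre of the box's underside, on the bench; z up. The button's axis is the vertical line through this origin. Its place on the bench and yaw vary; it may stand on either side.
- mushroom: Black head of the stop button; moves and turns with it. Origin: centre of its underside on the button's axis, 80 mm above the bench when out; z up, x along the wings. Round cap, radius 28 mm, 8 mm thick; round crown in the middle (radius 15 mm, top 34 mm above the origin); two upright wings 12 mm thick from the crown out to 42 mm from the axis, tops 28 mm above the origin, white line on top.
- crown_top (a point): Middle of the top of the crown, where to press: 114 mm above the bench when the button is out, about 107 mm when latched in.
- wing_a (a point): Outer end of one wing at its top edge, 42 mm from the button's axis (the head's -x side; nearest the robot at yaw 0).
- wing_b (a point): Outer end of the other wing at its top edge, 42 mm from the button's axis (the head's +x side).
- stop_press (a joint): How far the button is pressed in, m: 0 fully out (start), stop at 0.0095; let go, it stays at about 0.007 when latched. The spring pushes back with 3 N at first, 7 N at the stop, plus about 2 N while the latch clicks past: press with 10 to 15 N, against the stop. It latches only if it is not twisted.
- stop_twist (a joint): Clockwise turn of the head seen from above, rad: 0 at rest (start), stop at 1.15. A spring turns it back to 0 (about 1 N felt at the end of a wing). While latched, turning it to about 0.75 frees the latch: the button jumps out by 7 mm and, when let go, turns back to 0.
- start_station: The other grey box, same size (100 x 100 x 60 mm), fixed to the bench, with the flat start button in the middle of its top. Origin: centre of its underside; z up. Not to be operated.
- start_button (a joint): How far the flat round start button (radius 14 mm, top 82 mm above the bench) is pressed, m: 0 out, 0.006 fully in. Must stay out.
- chuck_key: Loose steel chuck key (T shape) lying on the bench, about 90 mm long, 70 mm across, 16 mm high. Origin: underside, at the middle of its shaft; x along the shaft. Bystander.
- tool_block: Loose dark steel lathe tool holder, 50 x 36 x 41 mm high with a tool bit sticking out at one end (72 mm over all). Origin: centre of the block's underside. Bystander.
- oil_bottle: Loose white oil bottle standing on the bench, radius 21 mm, 105 mm high. Origin: centre of its underside. Bystander.
- drill_chuck: Loose steel drill chuck standing on the bench, radius 21 mm, 58 mm high. Origin: centre of its underside. Bystander.
There are look-alikes about, which are no part of the job. Leave any pink look-alike of the stop_station alone.

How it is judged:
On the way, in this order (a step that is already met when the one before it is completed fails the run):
1. the stop button is latched in and stays in with the robot off it for 0.3 s (value of joint stop_press above 0.0055 m and value of joint stop_twist below 0.15 rad and contact force between each of the fingers, the arm and mushroom below 0.1 N), for 0.3 s.
2. the head is twisted clockwise towards its release (value of joint stop_twist above 0.5 rad).
At the end, for the whole second after the job is handed in: The stop button is fully out again (within 1.5 mm) and turned back to rest (within 0.12 rad), the start button is out, and each loose thing is within 20 mm of where it stood (value of joint stop_press below 0.0015 m and value of joint stop_twist below 0.12 rad and value of joint start_button below 0.002 m and distance of each of chuck_key, tool_block, oil_bottle, drill_chuck from where it was at the start of the episode below 0.02 m); the robot touches nothing.
It fails at once if the start button is pressed (more than 2 mm) (value of joint start_button above 0.002 m).
It fails at once if the mushroom head is gripped or forced (more than 35 N of contact force) (contact force between any of the fingers, the arm and mushroom above 35 N).
It fails at once if a loose thing on the bench is lifted, carried or knocked away (more than 20 mm) (distance of any of chuck_key, tool_block, oil_bottle, drill_chuck from where it was at the start of the episode above 0.02 m).
It also fails if it takes over 45 s, if anything falls off the work surface, if the arm or the gripper's body presses on something with over 40 N, if the wrist force passes 120 N, or if a joint passes its speed limit or range.

## Working session

There is one attempt and no reset: what is moved stays moved. The work goes in short steps, Python scripts to look and compute and a tool call to move; the robot and the scene stay as the last step left them, time stands still between calls to the robot, and variables do not carry over. Pictures are saved under pics/ and viewed, about 8 in all and at most 12, crops included, and the job is handed in when it is done.

Besides the shell and the picture viewer there is one more tool, called after "Emit:" as a command line: name --pt "numbers of a row" for each row, then --argument value for the rest. arm_command: Moves the arm, as the interface text tells. Its arguments: {"type":"object","properties":{"motion":{"type":"array"},"newtons":{"type":"number"}},"required":["motion"]}

```bash
mkdir -p pics
cat > h.py <<'E'
import numpy as np, cv2
from scipy.spatial.transform import Rotation as R
from cell import arm, get_image, search_frame, pinpoint
def save(im,n): cv2.imwrite(f'pics/{n}.png',cv2.cvtColor(im['frame'],cv2.COLOR_RGB2BGR))
def cloud(im):
    z=im['range_z'];v,u=np.indices(z.shape);K=im['K']
    p=np.stack([(u-K[0,2])/K[0,0]*z,(v-K[1,2])/K[1,1]*z,z],-1)
    return p@np.array(im['rotation']).T+im['origin']
def px(im,p):
    c=np.array(im['rotation']).T@(np.array(p)-im['origin']);q=im['K']@c;return (q[:2]/q[2]).round()
E
python3 - <<'E'
from h import *
s=arm.observe();print(s['clock'],s['position'],s['ee_rot'],s['width'],R.from_rotvec(s['ee_rot']).as_matrix().round(3))
for c in ['top','side']:
    im=get_image(c);save(im,c);np.save(c+'.npy',cloud(im))
    for t in ['stop_station','mushroom','crown_top','wing_a','wing_b','start_station','oil_bottle','drill_chuck','tool_block','chuck_key']:
        for d in pinpoint(c,t)[:3]: print(c,t,round(d['p'],2),np.round(d['point'],3),px(im,d['point']))
E
```

```text
0.0 [0.22760301 0.58185494 0.403952  ] [-0.93123007  1.36404452  0.92961129] 0.9996494406480668 [[-0.    -0.931  0.364]
 [-0.001  0.364  0.931]
 [-1.    -0.    -0.002]]Traceback (most recent call last):
  File "<stdin>", line 4, in <module>
  File "h.py", line 8, in cloud
    return p@np.array(im['rotation']).T+im['origin']
           ~~~~~~~~~~~~~~~~~~~~~~~~~~~~^~~~~~~~~~~~~
ValueError: operands could not be broadcast together with shapes (420,560) (3,)
```

The camera rotation comes as a rotation vector, so I convert it.

```bash
sed -i "s/np.array(im\['rotation'\])/R.from_rotvec(im['rotation']).as_matrix()/" h.py
python3 - <<'E'
from h import *
for c in ['top','side']:
    im=get_image(c);save(im,c);np.save(c+'.npy',cloud(im))
    for t in ['stop_station','mushroom','crown_top','wing_a','wing_b','start_station','oil_bottle','drill_chuck','tool_block','chuck_key']:
        for d in pinpoint(c,t)[:3]: print(c,t,round(d['p'],2),np.round(d['point'],3),px(im,d['point']))
E
```

```text
top stop_station 0.97 [ 0.548 -0.139  0.001] [329. 210.]
top stop_station 0.89 [0.462 0.022 0.001] [269. 244.]
top stop_station 0.78 [ 0.447 -0.315  0.002] [399. 247.]
top mushroom 0.89 [ 0.54  -0.145  0.079] [334. 209.]
top mushroom 0.74 [ 0.699 -0.29   0.079] [390. 145.]
top mushroom 0.64 [0.464 0.024 0.08 ] [267. 242.]
top crown_top 0.89 [ 0.55  -0.138  0.111] [332. 204.]
top crown_top 0.81 [0.461 0.028 0.117] [264. 242.]
top crown_top 0.7 [ 0.703 -0.293  0.112] [394. 140.]
top wing_a 0.98 [ 0.74  -0.273  0.108] [384. 126.]
top wing_a 0.89 [ 0.504 -0.153  0.11 ] [339. 222.]
top wing_a 0.84 [ 0.585 -0.126  0.108] [327. 190.]
top wing_b 0.98 [ 0.74  -0.273  0.108] [384. 126.]
top wing_b 0.89 [ 0.504 -0.153  0.11 ] [339. 222.]
top wing_b 0.84 [ 0.585 -0.126  0.108] [327. 190.]
top start_station 0.95 [0.605 0.169 0.001] [212. 192.]
top oil_bottle 0.59 [ 0.652 -0.119 -0.001] [321. 172.]
top drill_chuck 0.62 [0.697 0.118 0.   ] [231. 157.]
top chuck_key 0.71 [0.502 0.248 0.   ] [183. 232.]
side stop_station 0.96 [ 0.707 -0.292  0.002] [413. 273.]
side stop_station 0.87 [ 0.548 -0.142 -0
[... 331 characters left out ...]
] [354. 337.]
side crown_top 0.88 [ 0.706 -0.292  0.113] [426. 239.]
side wing_a 0.97 [ 0.588 -0.128  0.11 ] [320. 228.]
side wing_a 0.89 [ 0.667 -0.315  0.106] [426. 260.]
side wing_a 0.8 [0.503 0.03  0.11 ] [233. 208.]
side wing_b 0.97 [ 0.588 -0.128  0.11 ] [320. 228.]
side wing_b 0.89 [ 0.667 -0.315  0.106] [426. 260.]
side wing_b 0.8 [0.503 0.03  0.11 ] [233. 208.]
side start_station 0.71 [0.608 0.167 0.   ] [231. 190.]
side oil_bottle 0.78 [ 0.652 -0.119 -0.003] [331. 244.]
side oil_bottle 0.27 [0.502 0.241 0.003] [178. 196.]
side drill_chuck 0.66 [0.695 0.118 0.001] [270. 183.]
side drill_chuck 0.36 [ 0.51  -0.155  0.114] [303. 257.]
side chuck_key 0.83 [0.504 0.244 0.003] [178. 195.]
```

View pics/top.png

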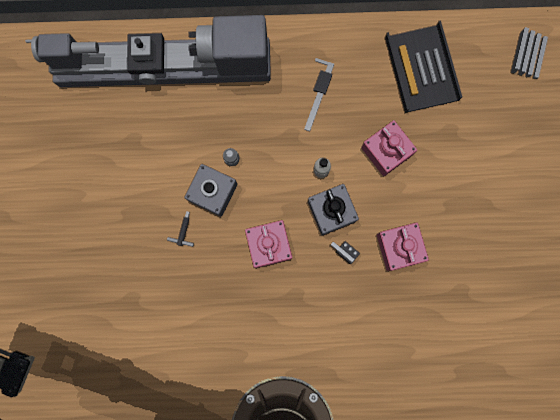

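View pics/side.png

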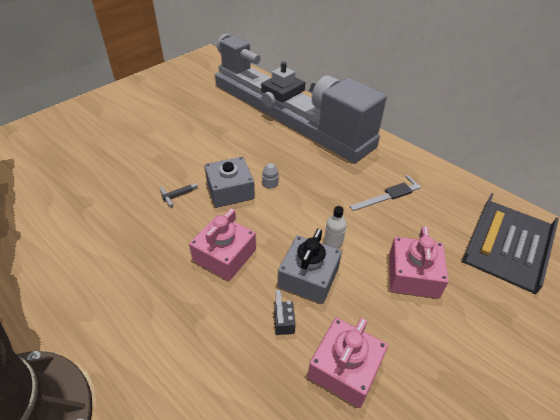

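Top picture: the candidates with wings are the grey box with a black head at (333,209) and three pink boxes at (268,244), (403,247) and (390,147). The grey/black one fits. The start station is the grey box at (211,190), with the bottle at (322,168) and the tool block at (345,252). The side picture agrees: stop station at (312,262), pink boxes at (222,245), (348,358) and (418,262). Next: an enlarged crop to confirm, and a fit from depth.

Run:
```python
from h import *
t=cv2.imread('pics/top.png')[150:280,270:440];cv2.imwrite('pics/crop.png',cv2.resize(t,None,fx=4,fy=4,interpolation=cv2.INTER_CUBIC))
for c in ['top','side']:
    P=np.load(c+'.npy').reshape(-1,3);P=P[np.hypot(P[:,0]-.547,P[:,1]+.141)<.085]
    B=P[(P[:,2]>.056)&(P[:,2]<.066)][:,:2].astype(np.float32);print(c,'box',cv2.minAreaRect(B))
    H=P[(P[:,2]>.098)&(np.hypot(P[:,0]-.547,P[:,1]+.141)<.055)];print('head',len(H),cv2.minAreaRect(H[:,:2].astype(np.float32)),H[:,2].max())
    C=H[H[:,2]>.1105];print('crown',C.mean(0),C[:,2].max()) if len(C) else 0
```

```text
top box ((0.5466680526733398, -0.14278092980384827), (0.09963168948888779, 0.09963665157556534), 20.210124969482422)
head 240 ((0.5461965203285217, -0.1429443359375), (0.08313366770744324, 0.028219638392329216), 8.651115417480469) 0.12030851690907851
crown [ 0.54606851 -0.14310405  0.11329213] 0.12030851690907851
side box ((0.5457624793052673, -0.14295004308223724), (0.10177489370107651, 0.10040245950222015), 20.664884567260742)
head 372 ((0.5466286540031433, -0.1429043561220169), (0.08455080538988113, 0.0287664532661438), 23.114736557006836) 0.1165271550637379
crown [ 0.54492004 -0.14407798  0.11317648] 0.1165271550637379
```

View pics/crop.png

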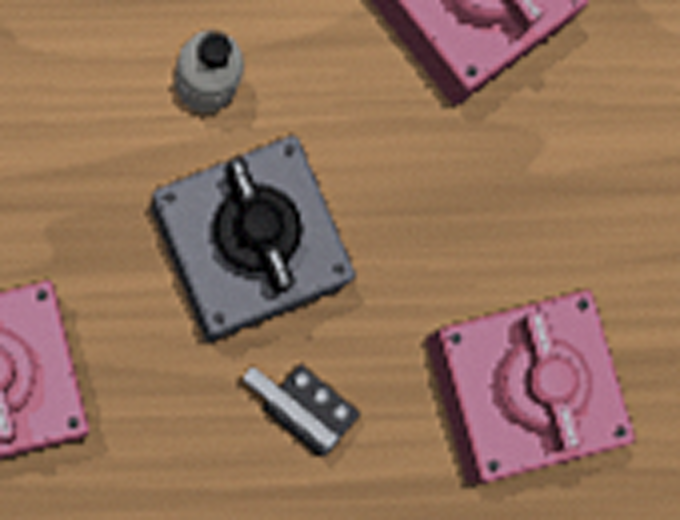

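Emit:
arm_command --pt "0 0 31 -54 0 0 0" --pt "0 0 31 -54 -7 0 0" --pt "0 0 31 -54 -7 0 0" --pt "0 0 31 -54 -7 0 0" --pt "0 0 31 -54 -7 0 0"

```text
clock: 1.78
position: [0.0167, 0.3546, 0.4048]
ee_rot: [-1.297, 1.149, 1.298]
force: [-1.5, 0.3, 0.4]
width: 0.502
```

The crop confirms it: grey box with the black winged head at crop (253,235). Centre is (0.546,-0.143) with yaw about 20°. My first move had a y sign wrong, though it ended in free space. From here a helper works out the tool-frame shifts.

```bash
cat >> h.py <<'E'
def to(x,y,ztip,yaw=None):
    """shift in tool axes (mm) and turn about tool x (deg) to put tip at x,y,ztip with tool z at yaw"""
    s=arm.observe();M=R.from_rotvec(s['ee_rot']).as_matrix()
    w=np.degrees(np.arctan2(M[1,2],M[0,2]))
    d=M.T@(np.array([x,y,ztip+.178])-s['position'])*1000
    print('shift',d.round(1),'yaw',w.round(1),'turn_x',None if yaw is None else round(w-yaw,1),'t',s['clock'],'F',np.round(s['force'],1),'tilt',M[:,0].round(3))
E
python3 -c "
from h import *
to(.546,-.143,.226,110)"
```

```text
shift [ 4.000e-01 -4.654e+02 -5.578e+02] yaw 96.9 turn_x -13.1 t 1.775 F [-1.5  0.3  0.4] tilt [ 0.     0.001 -1.   ]
```

Emit:
arm_command --pt "0 0 -58 -14 0 0 0" --pt "0 0 -58 -14 0 0 0" --pt "0 0 -58 -14 0 0 0" --pt "0 0 -58 -14 0 0 0" --pt "0 0 -58 -14 0 0 0"

```text
clock: 2.4
position: [0.3161, 0.3195, 0.4051]
ee_rot: [-1.294, 1.151, 1.294]
force: [-0.1, 0.4, -1.0]
width: 0.013
```

```bash
python3 -c "
from h import *
print(arm.observe()['position']);to(.546,-.143,.226,110)"
```

```text
[0.3161155  0.3195434  0.40514299]
shift [   0.8 -174.7 -486.1] yaw 96.7 turn_x -13.3 t 2.4 F [-0.1  0.4 -1. ] tilt [ 0.001  0.001 -1.   ]
```

Emit:
arm_command --pt "0 0 -19 -52 0 0 0" --pt "0 0 -19 -52 0 0 0" --pt "0 0 -19 -52 0 0 0" --pt "0 0 -19 -52 0 0 0" --pt "0 0 -19 -52 0 0 0"

```text
clock: 3.02
position: [0.4393, 0.0711, 0.4051]
ee_rot: [-1.294, 1.151, 1.294]
force: [1.4, 0.5, 0.3]
width: 0.008
```

Emit:
arm_command --pt "0 0 -19 -52 0 0 0" --pt "0 0 -19 -52 0 0 0" --pt "0 0 -19 -52 0 0 0" --pt "0 0 0 0 -6.5 0 0" --pt "0 0 0 0 -6.5 0 0"

```text
clock: 3.65
position: [0.5135, -0.0765, 0.4046]
ee_rot: [-1.459, 1.026, 1.458]
force: [0.2, -0.5, 0.2]
width: 0.003
```

Emit:
arm_command --pt "0 0 0 0 0 0 0" --pt "0 0 0 0 0 0 0"

```text
clock: 3.9
position: [0.5133, -0.0755, 0.4048]
ee_rot: [-1.455, 1.028, 1.455]
force: [0.4, 0.0, -0.3]
width: 0.002
```

Run:
```python
from h import *
to(.546,-.143,.125,110)
s=arm.observe();im=get_image('wrist');save(im,'wrist')
T=im['tool_from_camera'];z=im['range_z'];v,u=np.indices(z.shape);K=im['K']
p=np.stack([(u-K[0,2])/K[0,0]*z,(v-K[1,2])/K[1,1]*z,z],-1).reshape(-1,3)@T[:3,:3].T+T[:3,3]
P=p@R.from_rotvec(s['ee_rot']).as_matrix().T+s['position']
H=P[(P[:,2]>.098)&(P[:,2]<.118)&(np.hypot(P[:,0]-.546,P[:,1]+.143)<.05)]
print(len(H),cv2.minAreaRect(H[:,:2].astype(np.float32)) if len(H) else 0)
C=H[H[:,2]>.1105]
if len(C): print('crown',len(C),cv2.minEnclosingCircle(C[:,:2].astype(np.float32)),C[:,2].mean())
for t in ['crown_top','wing_a']:
    for d in pinpoint('wrist',t)[:3]: print(t,round(d['p'],2),np.round(d['point'],3))
```

```text
shift [101.8  -8.3 -74.6] yaw 109.5 turn_x -0.5 t 3.9 F [ 0.4  0.  -0.3] tilt [ 0.  0. -1.]
1799 ((0.5454651117324829, -0.14263686537742615), (0.0830521509051323, 0.029419759288430214), 15.214184761047363)
crown 881 ((0.5448495745658875, -0.14032667875289917), 0.04056430980563164) 0.11372137986522841
crown_top 0.95 [ 0.549 -0.142  0.11 ]
crown_top 0.89 [0.458 0.025 0.112]
crown_top 0.84 [ 0.445 -0.314  0.115]
wing_a 0.71 [ 0.504 -0.156  0.103]
wing_a 0.7 [ 0.481 -0.302  0.114]
wing_a 0.7 [0.498 0.03  0.111]
```

View pics/wrist.png

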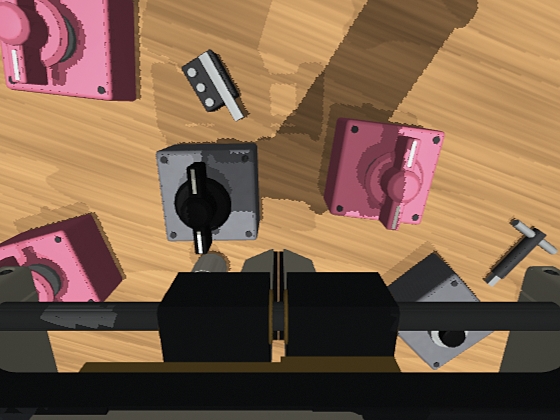

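Wrist picture: head at (200,207), box square to the tool, closed fingers at (280,320). The centre agrees at (0.546,-0.143). Moving above it and down to about 8 mm off the crown.

Emit:
arm_command --pt "0 0 -4 -37 0 0 0" --pt "0 0 -4 -38 0 0 0" --pt "0 50 0 0 0 0 0" --pt "0 53 0 0 0 0 0" --pt "0 0 0 0 0 0 0"

```text
clock: 4.68
position: [0.5447, -0.1428, 0.2988]
ee_rot: [-1.452, 1.031, 1.463]
force: [-0.2, -0.6, 0.6]
width: 0.005
```

```bash
python3 -c "
from h import *
to(.546,-.143,.114,110)"
```

```text
shift [ 6.8 -1.3 -0.6] yaw 109.6 turn_x -0.4 t 4.675 F [-0.2 -0.6  0.6] tilt [-0.007  0.001 -1.   ]
```

Emit:
arm_command --pt "0 4 -1 0 0 0 0" --pt "0 3 0 0 0 0 0" --pt "0 3 0 0 0 0 0" --pt "0 3 0 0 0 0 0" --pt "0 0 0 0 0 0 0"

```text
clock: 5.3
position: [0.5474, -0.1433, 0.2893]
ee_rot: [-1.458, 1.026, 1.456]
force: [0.0, -0.2, 4.0]
width: 0.006
```

Emit:
arm_command --pt "0 2 0 0 0 0 0" --pt "0 1 0 0 0 0 0" --pt "0 0 0 0 0 0 0"

```text
clock: 5.68
position: [0.5474, -0.1432, 0.286]
ee_rot: [-1.458, 1.027, 1.456]
force: [1.1, 0.7, 4.0]
width: 0.006
```

Emit:
arm_command --pt "0 1.5 0 0 0 0 0" --pt "0 1 0 0 0 0 0" --pt "0 0 0 0 0 0 0"

```text
clock: 6.05
position: [0.5474, -0.1433, 0.2835]
ee_rot: [-1.458, 1.027, 1.456]
force: [1.0, 1.0, 5.1]
width: 0.002
```

Emit:
arm_command --pt "0 1 0 0 0 0 0" --pt "0 0 0 0 0 0 0"

```text
clock: 6.3
position: [0.5474, -0.1433, 0.2825]
ee_rot: [-1.458, 1.027, 1.456]
force: [0.5, -0.6, 5.3]
width: 0.006
```

Emit:
arm_command --pt "0 0.7 0 0 0 0 0" --pt "0 0 0 0 0 0 0"

```text
clock: 6.55
position: [0.5475, -0.1433, 0.2823]
ee_rot: [-1.458, 1.026, 1.456]
force: [0.7, 0.3, 10.6]
width: 0.003
```

Emit:
arm_command --pt "0 0.5 0 0 0 0 0" --pt "0 0 0 0 0 0 0"

```text
clock: 6.8
position: [0.5476, -0.1434, 0.2822]
ee_rot: [-1.458, 1.026, 1.455]
force: [-0.4, 1.6, 14.7]
width: 0.006
```

It's against its stop at 14.7 N. I lift off, hold, and check the height.

Emit:
arm_command --pt "0 -10 0 0 0 0 0" --pt "0 -30 0 0 0 0 0" --pt "0 0 80 0 0 0 0" --pt "0 0 0 0 0 0 0" --pt "0 0 0 0 0 0 0"

```text
clock: 7.42
position: [0.488, -0.1641, 0.321]
ee_rot: [-1.456, 1.027, 1.457]
force: [0.6, 0.4, -0.3]
width: 0.006
```

```bash
cat > chk.py <<'E'
from h import *
for c in ['top','side']:
    im=get_image(c);P=cloud(im).reshape(-1,3);r=np.hypot(P[:,0]-.546,P[:,1]+.143)
    C=P[(r<.009)&(P[:,2]>.07)];H=P[(r<.045)&(P[:,2]>.09)&(P[:,2]<.118)&(r>.02)]
    print(c,'crown z',np.median(C[:,2]).round(4),len(C),'wing',cv2.minAreaRect(H[:,:2].astype(np.float32)),np.median(H[:,2]))
    h=H[:,:2]-[.546,-.143];e,w=np.linalg.eigh(h.T@h);print('  axis yaw',np.degrees(np.arctan(w[1,1]/w[0,1])))
E
python3 chk.py; python3 -c "
from h import *
a=np.radians(198);u=np.array([np.cos(a),np.sin(a)]);t=np.array([-u[1],u[0]])
c=np.array([.546,-.143])+.035*u+(.006+.019+.008)*t
print(c);to(*c,.125,a*57.3-90)"
```

```text
top crown z 0.5362 59 wing ((0.5751644372940063, -0.1322755366563797), (0.022908970713615417, 0.012455134652554989), 17.486103057861328) 0.1007142570259758
  axis yaw 21.234193852909574
side crown z 0.1063 2 wing ((0.5170984268188477, -0.15856537222862244), (0.009306983090937138, 0.02290189079940319), 82.96294403076172) 0.09920056430065949
  axis yaw 23.799298275539844
[ 0.52291058 -0.18520046]
shift [ 17.9 -24.8 -31.7] yaw 109.7 turn_x 1.7 t 7.525 F [-0.1  0.9  0.2] tilt [ 0.  0. -1.]
```

The wing tops stand at 0.1007 m (101 expected when latched), so it is latched. Going beside the near wing on its −y side.

Emit:
arm_command --pt "0 0 -24 -35 0 0 0" --pt "0 25 0 0 0 0 0" --pt "0 27 0 0 0 0 0" --pt "0 0 0 0 0 0 0"

```text
clock: 8.02
position: [0.5225, -0.1884, 0.2671]
ee_rot: [-1.455, 1.028, 1.461]
force: [-0.5, 0.4, 0.2]
width: 0.005
```

```bash
cat > pol.py <<'E'
from h import *
s=arm.observe();M=R.from_rotvec(s['ee_rot']).as_matrix();d=M.T@(np.array([.546,-.143,.269])-s['position'])*1000
print('axis in tool',d.round(1),'tip z',round(s['position'][2]-.178,4),'yaw',np.degrees(np.arctan2(M[1,2],M[0,2])).round(1),s['clock'],np.round(s['force'],1))
E
python3 pol.py; python3 chk.py
```

```text
axis in tool [ -2.  -37.4  34.8] tip z 0.0891 yaw 109.7 8.025 [-0.5  0.4  0.2]
top crown z 0.4961 88 wing ((0.575400173664093, -0.13242655992507935), (0.022925136610865593, 0.01233193650841713), 20.63030433654785) 0.10117535590818538
  axis yaw 21.079195989368404
side crown z nan 0 wing ((0.5151252746582031, -0.15486794710159302), (0.017029212787747383, 0.011638929136097431), 22.871139526367188) 0.10067391706868262
  axis yaw 21.74865209048978
  return _methods._mean(a, axis=axis, dtype=dtype,
  ret = ret.dtype.type(ret / rcount)
```

Emit:
arm_command --pt "0 -2 0 8 0 0 0" --pt "0 0 0 2 0 0 0" --pt "0 0 3.1 5.4 8 0 0" --pt "0 0 3.1 5.4 8 0 0" --pt "0 0 0 0 0 0 0"

```text
clock: 8.75
position: [0.5103, -0.1704, 0.2715]
ee_rot: [-1.257, 1.177, 1.257]
force: [0.1, -0.1, 0.2]
width: 0.007
```

```bash
python3 pol.py
```

```text
axis in tool [  2.5 -37.4  25. ] tip z 0.0935 yaw 93.7 8.75 [ 0.1 -0.1  0.2]
```

Emit:
arm_command --pt "0 1.5 3.1 5.4 8 0 0" --pt "0 0 3.1 5.4 8 0 0" --pt "0 0 0 0 0 0 0"

```text
clock: 9.12
position: [0.5043, -0.1601, 0.2699]
ee_rot: [-1.052, 1.302, 1.051]
force: [0.5, -1.0, 3.8]
width: 0.003
```

```bash
python3 pol.py; python3 chk.py 2>/dev/null
```

```text
axis in tool [  0.9 -37.2  25.4] tip z 0.0919 yaw 77.9 9.125 [ 0.5 -1.   3.8]
top crown z 0.508 73 wing ((0.5848249793052673, -0.13802005350589752), (0.0028014779090881348, 0.008273283950984478), 54.045867919921875) 0.09839005223098762
  axis yaw 6.525656346083695
side crown z 0.5072 51 wing ((0.0, 0.0), (0.0, 0.0), 0.0) nan
  axis yaw 90.0
```

Run:
```python
from h import *
o=[]
for c in ['top','side']:
    im=get_image(c);q=px(im,[.546,-.143,.1]).astype(int)
    f=im['frame'][q[1]-45:q[1]+45,q[0]-45:q[0]+45,::-1];o.append(cv2.resize(f,(390,390),interpolation=cv2.INTER_CUBIC))
cv2.imwrite('pics/tw.png',np.hstack(o));print(arm.observe()['force'])
```

```text
[-0.74660207 -0.39749144  3.0895416 ]
```

View pics/tw.png

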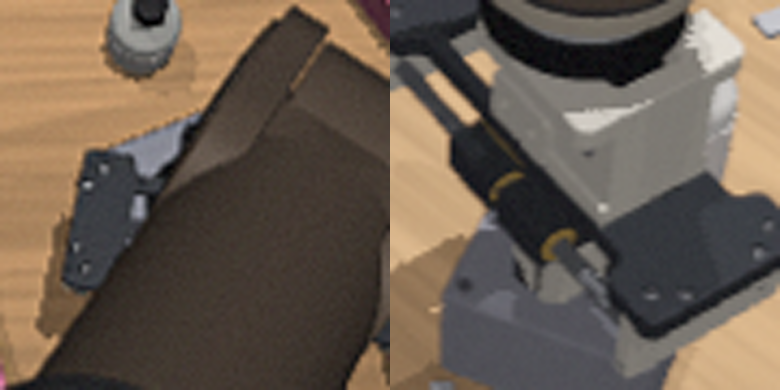

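The head is hidden behind the gripper. The lateral force of about 1 N fits the wing spring. I raise slightly and carry on, watching the force.

Emit:
arm_command --pt "0 -1.5 3.1 5.4 8 0 0" --pt "0 0 0 0 0 0 0"

```text
clock: 9.57
position: [0.5025, -0.1541, 0.271]
ee_rot: [-0.946, 1.356, 0.945]
force: [-0.6, -0.7, 1.9]
width: -0.0
```

```bash
python3 pol.py;python3 chk.py 2>/dev/null
```

```text
axis in tool [  2.  -37.   25.5] tip z 0.093 yaw 69.8 9.575 [-0.6 -0.7  1.9]
top crown z 0.5048 68 wing ((0.0, 0.0), (0.0, 0.0), 0.0) nan
  axis yaw 90.0
side crown z 0.5046 84 wing ((0.0, 0.0), (0.0, 0.0), 0.0) nan
  axis yaw 90.0
```

Emit:
arm_command --pt "0 -1 3.1 5.4 8 0 0" --pt "0 0 1.9 3.4 5 0 0" --pt "0 0 0 0 0 0 0"

```text
clock: 10.05
position: [0.5012, -0.1442, 0.272]
ee_rot: [-0.773, 1.429, 0.773]
force: [-2.5, -0.3, 3.5]
width: 0.005
```

```bash
python3 pol.py
```

```text
axis in tool [  3.  -36.9  25.5] tip z 0.094 yaw 56.8 10.05 [-2.5 -0.3  3.5]
```

That is about 0.92 rad of turn. Lifting straight up and moving aside to check.

Emit:
arm_command --pt "0 -20 0 -2 0 0 0" --pt "0 -40 0 0 0 0 0" --pt "0 -30 50 0 0 0 0" --pt "0 0 60 0 0 0 0" --pt "0 0 0 0 0 0 0"

```text
clock: 10.68
position: [0.4051, -0.083, 0.3614]
ee_rot: [-0.773, 1.427, 0.781]
force: [0.7, -0.1, -0.6]
width: 0.006
```

```bash
python3 pol.py;python3 chk.py
python3 - <<'E'
from h import *
o=[]
for c in ['top','side']:
    im=get_image(c);q=px(im,[.546,-.143,.1]).astype(int)
    f=im['frame'][q[1]-45:q[1]+45,q[0]-45:q[0]+45,::-1];o.append(cv2.resize(f,(390,390),interpolation=cv2.INTER_CUBIC))
    for t in ['oil_bottle','drill_chuck','tool_block','chuck_key']:
        for d in pinpoint(c,t)[:1]: print(c,t,round(d['p'],2),np.round(d['point'],3))
cv2.imwrite('pics/end.png',np.hstack(o))
E
```

```text
axis in tool [  91.8 -151.3   25.9] tip z 0.1834 yaw 57.1 10.675 [ 0.7 -0.1 -0.6]
top crown z 0.1137 43 wing ((0.546067476272583, -0.1419522613286972), (0.04620310664176941, 0.07882563769817352), 85.81981658935547) 0.10634666264883053
  axis yaw 20.69159795168217
side crown z 0.1143 60 wing ((0.5494234561920166, -0.15233579277992249), (0.08442360907793045, 0.031005127355456352), 19.68810272216797) 0.10751915415344887
  axis yaw 20.761856631046246
top oil_bottle 0.54 [ 0.656 -0.117 -0.002]
top drill_chuck 0.56 [ 0.695  0.119 -0.001]
top chuck_key 0.83 [ 0.505  0.246 -0.   ]
side oil_bottle 0.6 [ 0.653 -0.119 -0.005]
side drill_chuck 0.68 [0.692 0.119 0.003]
side tool_block 0.6 [ 0.434 -0.177  0.002]
side chuck_key 0.67 [0.5   0.243 0.002]
```

View pics/end.png

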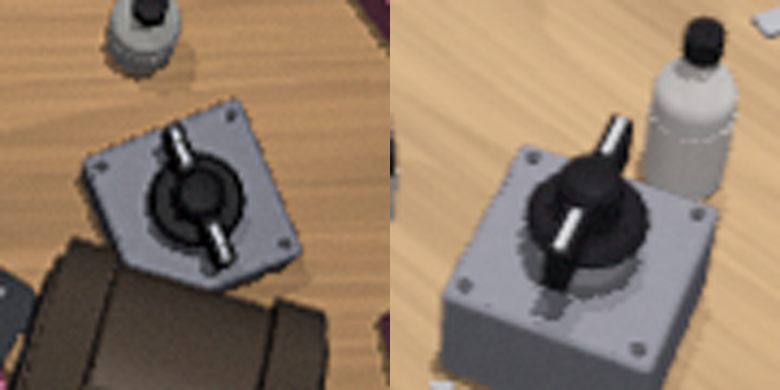

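The button is out (crown at 114 mm) and its wings are back at 20.7°. The crops show the head at (197,200) and (588,205) as it stood at the start, and the loose things haven't moved. Raising a bit more, then handing in.

Emit:
arm_command --pt "0 -50 0 0 0 0 0" --pt "0 0 0 0 0 0 0" --pt "0 0 0 0 0 0 0"

```text
clock: 11.65
position: [0.4082, -0.0852, 0.4118]
ee_rot: [-0.771, 1.429, 0.771]
force: [0.3, 0.4, -0.8]
width: 0.002
```

```bash
python3 -c "
from h import *
s=arm.observe();print(s['position'],s['force'],max(abs(s['dq'])));print(arm.sign_off())"
```

```text
[ 0.40816923 -0.08519249  0.41182676] [ 0.2787206   0.40063877 -0.7686499 ] 0.017367380997747355
the job is handed in; nothing more can be done
None
```

I pressed the stop button in until it latched and took the fingers off. I then pushed the near wing about 53° (0.92 rad) clockwise until the latch let go, moved clear and handed the job in after about 12 s of robot time.

- **Latching:** I pressed with closed fingertips against the stop, at about 14.7 N. After lifting off, the wing tops stood at about 101 mm, the height expected when latched. The fingers were off the button for more than 0.3 s before I touched the wing.
- **Last checks:** the crown is at 114 mm (fully out) and the wings are back at about 20.7°, against 21.1–21.7° measured while it was latched. The arm is clear, with no contact force.
- **Loose things:** the bottle, drill chuck and chuck key are within about 5 mm of where they were first measured. The tool block was not found in the first images, so I have no start position to compare. The arm never went near it at its height.
- **What went off plan or unexplained:** my very first move had a sign error and went the wrong way, but only through free air. While turning the wing I felt an unexplained upward force of 2–4 N, well below the 35 N limit. The gripper hid the head during that part, so I only confirmed the release afterwards.

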